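# Re-aim the clamped swivel head at the dish

## Robot

A 6-joint arm with a two-finger parallel gripper is mounted at the origin on a cart in front of the work surface, level with it; the furniture and walls round the work are solid. World frame = base frame: x ahead of the robot, y to its left, z up, the work surface at z = 0. Lengths are in m, angles in rad, forces in N, time in s.
With the tool pointing down it reaches from about 0.25 to 0.8 m from the base axis. Payload 8.5 kg.
Tool frame: the origin (TCP) lies midway between the tips of the shut fingers; the grasp point (between the pads) lies 19 mm behind it; z points along the fingers, y is the direction in which the jaws open and shut (so a half turn about z gives the same grasp; the last joint's range is limited). The gripper opens to 85 mm and grips with 20 to 120 N. Pads are 22 mm wide; open, the fingers measure 114 mm over their backs; the gripper's body (76 mm by 85 mm) begins 54 mm behind the grasp point. The pads swing forward as they close: fully open they stand 13 mm farther back than shut.
Start: joints at [-1.183, 0.238, -0.013, 1.319, 0, 1.571], TCP at [0.199, -0.486, 0.231] pointing down, gripper open.
Joint ranges: [-2.66, 2.66], [-1.03, 1.9], [-1.14, 1.46], [-1.82, 2.27], [-1.45, 1.34], [-3.14, 3.14]. Speed limits (rad/s): [2.22, 2.22, 2.79, 3.14, 3.14, 3.14].

## Interface

Orientations are given as a unit quaternion [x, y, z, w].
In Python, from bench import robot gives the robot as it stands. Calls block until the motion is done:
- robot.move_ptp(position, orientation): joint-space move of the TCP to a pose.
- robot.servo_line(position, rot=None, max_speed=0.15, f_stop=None): straight line of the TCP; rot=None keeps the orientation; max_speed is the mean speed in m/s. With f_stop (N) it stops when the force on the tool has changed by that much, and returns True; else False.
- robot.set_joints(angles): joint-space move.
- robot.let_go() and robot.gripper_close(strength=None): open the fingers fully, or close them until they stop; strength is the grip in N (None keeps the last).
- robot.pause(seconds).
- robot.solve_ik(position, orientation): joint angles nearest the present ones, or None.
- robot.camera(name): name is "side" or "top" or "wrist"; returns the picture (480x640x3 uint8, red, green, blue); there is no depth.
- robot.calibration(name): a dict with "camera_matrix" (3x3 intrinsics, pixels), "world_from_camera" (4x4, takes a point from camera to world coordinates). Camera axes: x right, y up, looking along -z (the intrinsics and any distortion apply to the point x, -y, -z); pixel columns grow to the right and rows downward; lengths in m; the calibration is good to about 2 mm. A picture is of the moment at which its call begins: read the wrist's pose just before it. calibration takes no time and is no camera call; for the wrist camera it gives the pose at the moment of the call.
A pose or a line that the arm cannot do raises robot.PlanningError and nothing moves.
- robot.sign_off(): hands the job in, once; it reports no verdict.
Readings, each from a call of its own:
- robot.get_clock(): time.
- robot.get_q(): joint angles.
- robot.get_qd(): joint speeds.
- robot.get_joint_torque(): joint torques, N m.
- robot.get_eef_pos(): TCP position.
- robot.get_eef_rot(): TCP orientation.
- robot.get_force(): force on the tool from outside, world axes, zero at the start.
- robot.get_torque(): the same for the moment, N m.
- robot.get_gripper_width(): finger opening in m.
Only numpy, scipy, OpenCV 4.12 (cv2) and the standard library are available. Lean on these libraries where they do the work, as an engineer would, in place of code of your own. Each camera call takes 0.05 s, during which the arm holds its last target.

## Task

First take the tall bottle off its rest on the swivel stand, where it blocks the arm, and stand it upright in the card tray. Then back the clamp screw off just enough to free the swivel arm (never more than half a turn), turn the arm until its black head is centred above the petri dish, and tighten the screw again as firmly as you found it, leaving the head there. Do not shift the dish, and leave everything else standing where it is.

Things in the scene. Friction and masses are not known exactly. Their poses are not given: they have to be found in the camera images.
- stand: Grey steel swivel stand fixed to the desk (position varies, yaw within 0.25 rad). Origin on the desk on the column axis, the arm's pivot. Three round rests, tops 8 mm up, lie 120 mm out, at -0.30, +0.28 and +0.80 rad (counter-clockwise from above) from its +y axis. At -y, 67 to 81 mm from the axis, a 26 mm wide bracket rises to 169 mm and carries the clamp screw over the arm's 108 mm round flange.
- swivel (a joint): Swivel arm about the column (rad): 0 = along the stand's +y, positive counter-clockwise from above, travel -1.4 to 1.4. Starts at -1.15 to -0.95, so the bottle lies between it and the dish. Held by friction while the clamp is tight; freed, it turns easily (under 0.2 N m) and stays where left. The arm is a bar 18 mm wide, top 145 mm above the desk.
- grip_post (a point): Grip of the swivel arm: an upright round dark-steel post, 14 mm in diameter, 83 mm from the column axis, on top of the arm, from 145 to 185 mm above the desk; this point lies on its axis 172 mm above the desk.
- head (a point): Centre of the lens, the underside of the black round head (36 mm across, 95 to 146 mm above the desk) at the arm's end, 120 mm from the column axis. It passes over the dish and the cup but strikes the tall bottle.
- clamp (a joint): Clamp screw (rad), vertical axis: grows counter-clockwise from above, which loosens. Starts tight at 0 to 0.2. The foot leaves the flange near 0.9, beyond which the arm is free; below that it presses ever harder, about 58 N at 0. Stop at -0.4. It turns with under 0.6 N m, rises 1.9 mm per rad and stays where left. Backing off half a turn ends at 3.1 to 3.3.
- wing (a point): Grip of the clamp screw, on its axis, 44 mm from the column axis at the stand's -y, 206 mm above the desk: a dark-steel wing bar 46 mm long (along this point's x axis), 10 mm thick, from 191 to 219 mm above the desk.
- foot: Rubber-faced foot under the clamp screw, 18 mm across, pressing on the top of the arm's flange; origin at the centre of its underside.
- tall_bottle: White bottle with a blue cap, body 44 mm in diameter to 80 mm up, then a shoulder and a 33 mm cap from 96 to 115 mm; 120 g or so. Origin at the centre of its underside. It stands on the rest 0.30 rad clockwise of the stand's +y axis.
- tray: Shallow open cardboard tray fixed to the desk, to the right of the stand, 170 mm (its x) by 250 mm (its y), walls 3 mm thick and 50 mm high, floor 3 mm. Origin at the centre of its underside. Position varies, yaw within 0.2 rad.
- dish: Closed petri dish, 60 mm in diameter and 14 mm high, on one of the two left rests (0.28 or 0.80 rad). Origin at the centre of its underside.
- cup: White lidded sample cup, 49 mm in diameter and 60 mm high, on the other of those two rests; origin at the centre of its underside. Leave it.
- pot: Amber pot with white lid, 40 mm in diameter, 75 mm high, somewhere along the tray; origin at the centre of its underside. Leave it standing where it is.
- can: Air duster can, about 60 mm in diameter, 139 mm high, between the stand and the robot; origin under its centre. Leave it.
- carton: Small carton, 55 x 55 x 95 mm high, left of the stand; origin under its centre. Leave it.
- slides: Green slide box, 92 x 101 x 31 mm high, left of the stand; origin under its centre. Leave it.

How it is judged:
By the outcome, as a careful person would: the job done as asked, in the order asked, and still so for the second after the job is handed in, with the robot touching nothing.
It also fails if it takes over 72 s, if anything falls off the work surface, if the arm or the gripper's body presses on something with over 40 N, if the wrist force passes 120 N, or if a joint passes its speed limit or range.

## Working session

There is one attempt and no reset: what is moved stays moved. The work goes in short steps, each a Python script; the robot and the scene stay as the last script left them, time stands still between calls to the robot, and variables do not carry over. Pictures are saved under pics/ and viewed, and the job is handed in when it is done.

```bash
mkdir -p pics; ls
python3 - <<'E'
from bench import robot
import cv2
for n in ["side","top","wrist"]:
    c=robot.calibration(n); print(n,c)
    cv2.imwrite(f"pics/a_{n}.png",robot.camera(n)[:,:,::-1])
print(robot.get_clock(),robot.get_eef_pos(),robot.get_eef_rot())
E
```

```text
pics
side {'camera_matrix': array([[588.5741373 ,   0.        , 324.75971549],
       [  0.        , 588.5741373 , 244.67353901],
       [  0.        ,   0.        ,   1.        ]]), 'world_from_camera': array([[-0.99973776, -0.02284823, -0.00154081,  0.49419948],
       [ 0.01320608, -0.6301926 ,  0.77632654,  1.23598564],
       [-0.01870869,  0.7761026 ,  0.63032907,  1.08260936],
       [ 0.        ,  0.        ,  0.        ,  1.        ]])}
top {'camera_matrix': array([[577.66828141,   0.        , 318.88604046],
       [  0.        , 577.66828141, 231.97846031],
       [  0.        ,   0.        ,   1.        ]]), 'world_from_camera': array([[ 0.3777013 ,  0.9019026 , -0.2095553 ,  0.11629658],
       [-0.92591672,  0.36680476, -0.09018039, -0.09178485],
       [-0.00446805,  0.22809201,  0.97362933,  1.82030899],
       [ 0.        ,  0.        ,  0.        ,  1.        ]])}
wrist {'camera_matrix': array([[336.4166313 ,   0.        , 316.22578669],
       [  0.        , 336.4166313 , 236.43502472],
       [  0.        ,   0.        ,   1.        ]]), 'world_from_camera': array([[ 0.37748519,  0.87948769,  0.28983845,  0.27236195],
       [-0.92601369,  0.3591564 ,  0.11621241, -0.4563714 ],
       [-0.00188995, -0.31226284,  0.94999387,  0.3745721 ],
       [ 0.        ,  0.        ,  0.        ,  1.        ]])}
0.15 [ 0.19839795 -0.48572724  0.23083074] [ 9.81257608e-01  1.92699771e-01 -1.32023856e-04 -5.36695507e-04]
```

View pics/a_side.png

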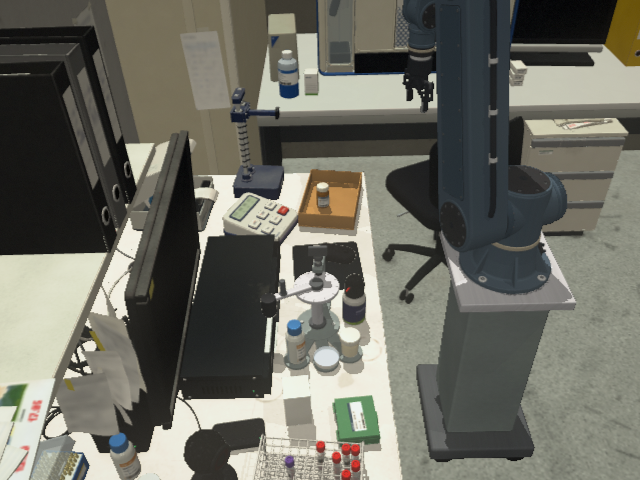

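View pics/a_top.png

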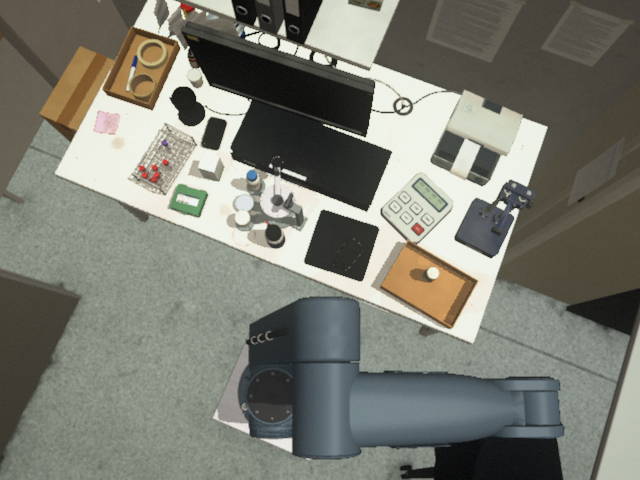

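View pics/a_wrist.png

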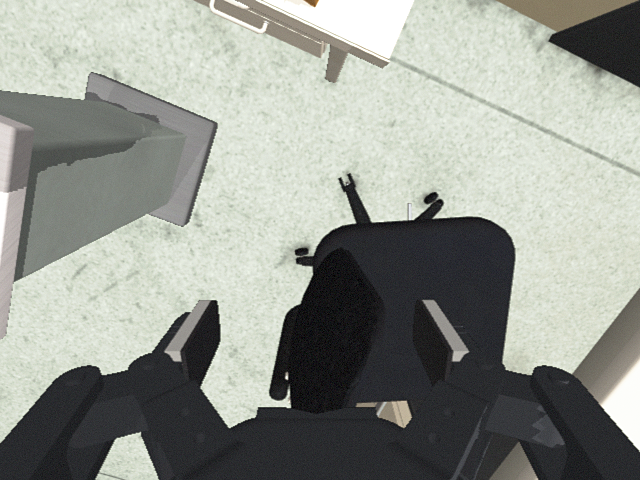

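Side view: stand at about (318,320), bottle (296,345), dish (326,357), cup (350,345), can (353,300), tray (331,198) with the pot at (323,193). In the top view the stand is at about (275,205) and the tray at (428,285). Next I'll enlarge both.

```bash
cat > h.py <<'E'
import numpy as np, cv2
from bench import robot
from scipy.spatial.transform import Rotation as R
def ray(n,uv,c=None):
    c=c or robot.calibration(n); K=c["camera_matrix"];T=c["world_from_camera"]
    d=np.linalg.inv(K)@[uv[0],uv[1],1]; d=T[:3,:3]@np.array([d[0],-d[1],-d[2]])
    return T[:3,3],d
def pix2w(n,uv,z,c=None):
    o,d=ray(n,uv,c); return o+d*(z-o[2])/d[2]
def proj(n,P,c=None):
    c=c or robot.calibration(n); K=c["camera_matrix"];T=c["world_from_camera"]
    P=np.atleast_2d(P); q=(P-T[:3,3])@T[:3,:3]; q=q*[1,-1,-1]; q=q@K.T
    return q[:,:2]/q[:,2:]
def crop(n,x0,y0,w,h,s,name,img=None):
    im=robot.camera(n)[:,:,::-1] if img is None else img
    o=cv2.resize(im[y0:y0+h,x0:x0+w],None,fx=s,fy=s,interpolation=cv2.INTER_CUBIC)
    cv2.imwrite(f"pics/{name}.png",o)
E
python3 - <<'E'
from h import *
t=cv2.imread("pics/a_top.png"); s=cv2.imread("pics/a_side.png")
crop("top",225,150,100,100,6,"b_top",t)
crop("side",250,235,130,140,5,"b_side",s)
crop("top",370,225,120,110,5,"b_tray",t)
E
```

```text
(no output)
```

View pics/b_top.png

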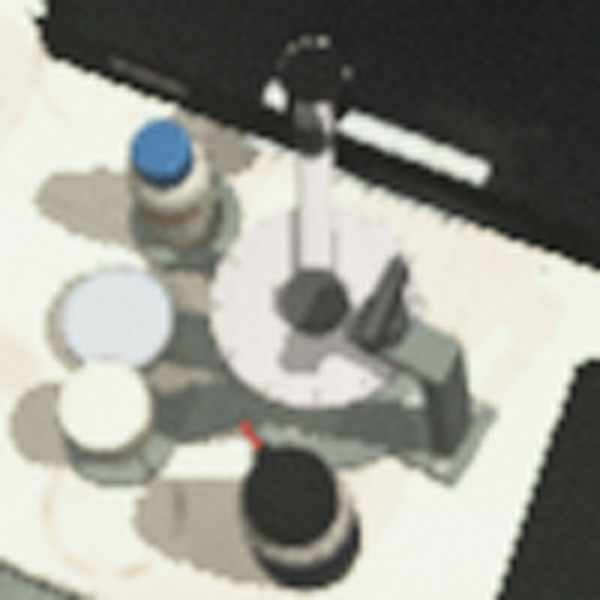

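View pics/b_side.png

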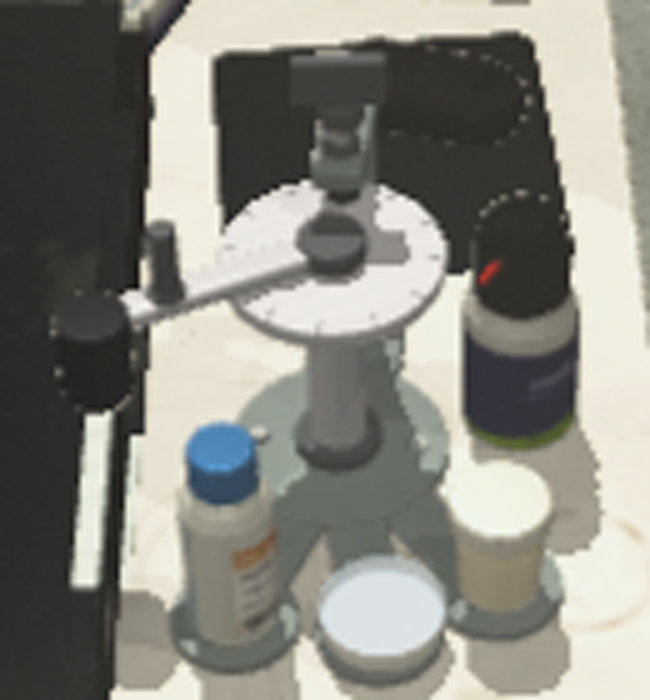

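View pics/b_tray.png

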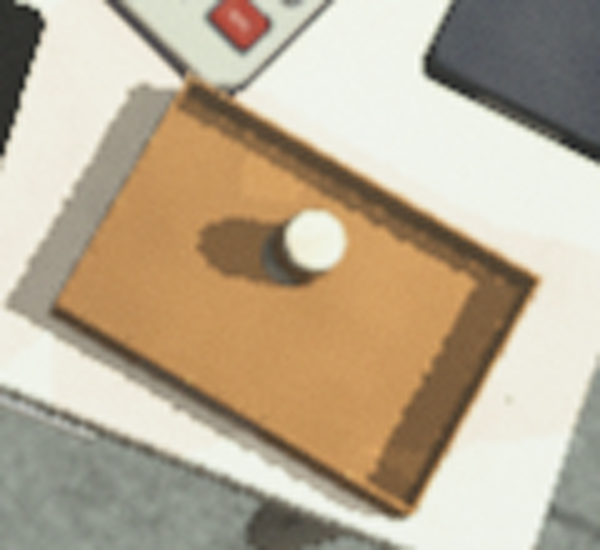

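Run:
```python
from h import *
def up(x,y,o,s): return ((x+.5)/s-.5+o[0],(y+.5)/s-.5+o[1])
T=lambda x,y:up(x,y,(225,150),6); S=lambda x,y:up(x,y,(250,235),5); B=lambda x,y:up(x,y,(370,225),5)
def tri(a,b):
    o1,d1=ray("top",a);o2,d2=ray("side",b)
    d1/=np.linalg.norm(d1);d2/=np.linalg.norm(d2)
    A=np.c_[d1,-d2]; k=np.linalg.lstsq(A,o2-o1,rcond=None)[0]
    return (o1+k[0]*d1+o2+k[1]*d2)/2, np.linalg.norm(o1+k[0]*d1-o2-k[1]*d2)
np.set_printoptions(precision=4,suppress=True)
for nm,t,s,z in [("bottle",(162,153),(222,443),.123),("dish",(117,318),(382,605),.022),("cup",(106,406),(497,495),.068),
  ("can",(290,487),(522,225),.139),("flange",(315,308),(333,258),.141),("wing",(385,300),(338,72),.219),("post",(313,118),(160,230),.185),("head",(317,70),(95,318),.146)]:
    a,b=T(*t),S(*s)
    print(nm,pix2w("top",a,z)[:2],pix2w("side",b,z)[:2],*tri(a,b))
print("pot",pix2w("top",B(314,240),.078))
for c in [(190,80),(538,280),(412,512),(57,308)]: print("tray",pix2w("top",B(*c),.05))
```

```text
bottle [0.5705 0.3263] [0.5686 0.3287] [0.5698 0.3268 0.1214] 0.0021506635412678506
dish [0.5026 0.3361] [0.4993 0.338 ] [0.501  0.3366 0.021 ] 0.0035742047008289757
cup [0.4468 0.3111] [0.4451 0.3133] [0.4461 0.3116 0.0665] 0.0020761072782782817
can [0.4298 0.1928] [0.429  0.2074] [0.43   0.1949 0.1281] 0.003667152949410767
flange [0.5195 0.2173] [0.5185 0.2294] [0.5202 0.2192 0.1319] 0.002888125508977612
wing [0.5171 0.1734] [0.514  0.1876] [0.5167 0.1752 0.2097] 0.005265803790745135
post [0.5989 0.2488] [0.5954 0.2554] [0.598  0.2499 0.1807] 0.004277096262876754
head [0.635  0.2652] [0.6268 0.271 ] [0.6315 0.2661 0.1429] 0.008522552115467638
pot [ 0.5039 -0.2986  0.078 ]
tray [ 0.5764 -0.1959  0.05  ]
tray [ 0.5386 -0.4381  0.05  ]
tray [ 0.3756 -0.4128  0.05  ]
tray [ 0.4106 -0.1697  0.05  ]
```

Run:
```python
from h import *
from scipy.optimize import least_squares
np.set_printoptions(precision=4,suppress=True)
b,d,c=np.array([.5698,.3272]),np.array([.5012,.3369]),np.array([.4461,.3118])
angs=[-.30,.28,.80]
def rest(p,a): t=np.pi/2+p[2]+a; return p[:2]+.12*np.array([np.cos(t),np.sin(t)])
f=lambda p:np.concatenate([rest(p,a)-q for a,q in zip(angs,(b,d,c))])
s=least_squares(f,[.52,.22,0]);print(s.x,s.fun)
x,y,p=s.x
ay=np.array([-np.sin(p),np.cos(p)])
print("wing",s.x[:2]-.044*ay,"yaxis",ay)
for q in [(.598,.2495),(.6315,.2661),(.597,.2515)]:
    v=np.array(q)-s.x[:2];print("r",np.hypot(*v),"swivel",np.arctan2(v[1],v[0])-np.pi/2-p)
# tray
T=np.array([[.5764,-.1959],[.5386,-.4381],[.3756,-.4128],[.4106,-.1697]])
m=T.mean(0);e=T[0]-T[1]+T[3]-T[2];print("tray",m,"yaw",np.arctan2(-e[0],e[1]))
print(robot.get_q())
```

```text
[ 0.5204  0.2181 -0.1249] [ 0.0001  0.0002  0.0007 -0.0002 -0.0007 -0.    ]
wing [0.5149 0.1745] yaxis [0.1246 0.9922]
r 0.08371717921064324 swivel -1.0615765003631192
r 0.12103037782799268 swivel -1.0382030725760878
r 0.08356973601446162 swivel -1.0349005513958252
tray [ 0.4753 -0.3041] yaw -0.1489000237853868
[-1.183   0.2386 -0.014   1.3192 -0.0001  1.5708]
```

Run:
```python
from h import *
np.set_printoptions(precision=3,suppress=True)
def tri(a,b):
    o1,d1=ray("top",a);o2,d2=ray("side",b)
    A=np.c_[d1,-d2]; k=np.linalg.lstsq(A,o2-o1,rcond=None)[0]
    return (o1+k[0]*d1+o2+k[1]*d2)/2, np.linalg.norm(o1+k[0]*d1-o2-k[1]*d2)
print("mon topright",tri((374,84),(187,134)))
for z in (.05,.1,.3,.45):
    print(z,[pix2w("top",p,z)[:2] for p in [(372,84),(368,132),(200,46),(184,24),(231,150),(252,100),(380,205)]])
print("box", tri((391,155),(205,237)),tri((380,206),(279,236)),tri((232,150),(271,393)))
o=cv2.imread("pics/a_side.png");crop("side",80,120,220,300,2,"c",o)
```

```text
mon topright (array([0.811, 0.051, 0.455]), np.float64(0.027230570689388545))
0.05 [array([1.035, 0.1  ]), array([0.87, 0.05]), array([0.947, 0.693]), array([1.003, 0.78 ]), array([0.643, 0.441]), array([0.831, 0.449]), array([ 0.652, -0.075])]
0.1 [array([1.009, 0.094]), array([0.849, 0.046]), array([0.924, 0.671]), array([0.978, 0.755]), array([0.629, 0.426]), array([0.811, 0.433]), array([ 0.637, -0.075])]
0.3 [array([0.906, 0.073]), array([0.763, 0.03 ]), array([0.83 , 0.582]), array([0.878, 0.657]), array([0.569, 0.366]), array([0.73 , 0.372]), array([ 0.576, -0.077])]
0.45 [array([0.828, 0.056]), array([0.7  , 0.018]), array([0.76 , 0.516]), array([0.803, 0.583]), array([0.524, 0.321]), array([0.67 , 0.327]), array([ 0.531, -0.078])]
box (array([ 0.822, -0.049,  0.074]), np.float64(0.01449613295915231)) (array([ 0.636, -0.075,  0.058]), np.float64(0.021241007283409802)) (array([0.634, 0.444, 0.034]), np.float64(0.029510574933649256))
```

View pics/c.png

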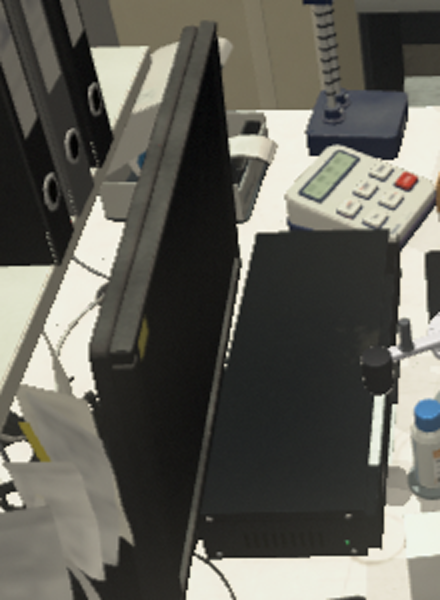

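Side crop: the monitor is well back (front face at about x = 0.8), and the black box's front edge is near x ≈ 0.64 and roughly 5 cm high, so both are clear of the work. I'll move above the bottle and look with the wrist camera.

```bash
cat >> h.py <<'E'
def ori(jaw):
    f=(jaw+np.pi/2)/2; return np.array([np.cos(f),np.sin(f),0,0])
ST=np.array([.5204,.2181]); YAW=-.1249
def st(a,r): # point at angle a ccw from stand +y
    t=np.pi/2+YAW+a; return ST+r*np.array([np.cos(t),np.sin(t)])
E
python3 - <<'E'
from h import *
np.set_printoptions(precision=4,suppress=True)
print(robot.solve_ik([.57,.327,.30],ori(np.radians(20))))
robot.move_ptp([.57,.327,.30],ori(np.radians(20)))
print(robot.get_clock(),robot.get_q(),robot.get_eef_pos())
c=robot.calibration("wrist"); print(c["world_from_camera"])
np.save("pics/c1.npy",c["world_from_camera"])
cv2.imwrite("pics/w1.png",robot.camera("wrist")[:,:,::-1])
E
```

```text
[0.5208 0.4761 0.5185 1.6132 0.     1.7426]
3.2917 [ 0.5195  0.476   0.5183  1.6131 -0.0001  1.7425] [0.5704 0.3262 0.3   ]
[[ 0.9404 -0.3232 -0.106   0.5428]
 [ 0.3401  0.8935  0.2932  0.4007]
 [-0.0001 -0.3118  0.9502  0.4439]
 [ 0.      0.      0.      1.    ]]
```

View pics/w1.png

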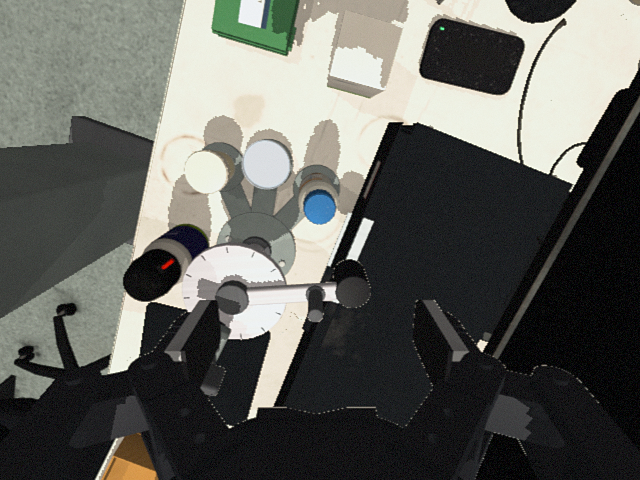

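Wrist view: bottle cap at about (320,207), dish (267,163), cup lid (207,171), post top (315,291) and head (352,283).

Run:
```python
from h import *
np.set_printoptions(precision=4,suppress=True)
c=robot.calibration("wrist"); c["world_from_camera"]=np.load("pics/c1.npy")
im=cv2.imread("pics/w1.png"); crop("wrist",170,130,210,210,3.7,"w1c",im)
for n,p,z in [("bottle",(320,207),.123),("dish",(267,163.5),.022),("cup",(207,171),.068),("post",(315,290),.185),("head",(352,283),.146),("hub",(233,295),.16),("flange",(234.5,290),.14)]:
    print(n,pix2w("wrist",p,z,c))
```

```text
bottle [0.5717 0.3314 0.123 ]
dish [0.5006 0.3388 0.022 ]
cup [0.4453 0.3152 0.068 ]
post [0.587  0.2752 0.185 ]
head [0.6251 0.2757 0.146 ]
hub [0.5205 0.2319 0.16  ]
flange [0.5188 0.2259 0.14  ]
```

View pics/w1c.png

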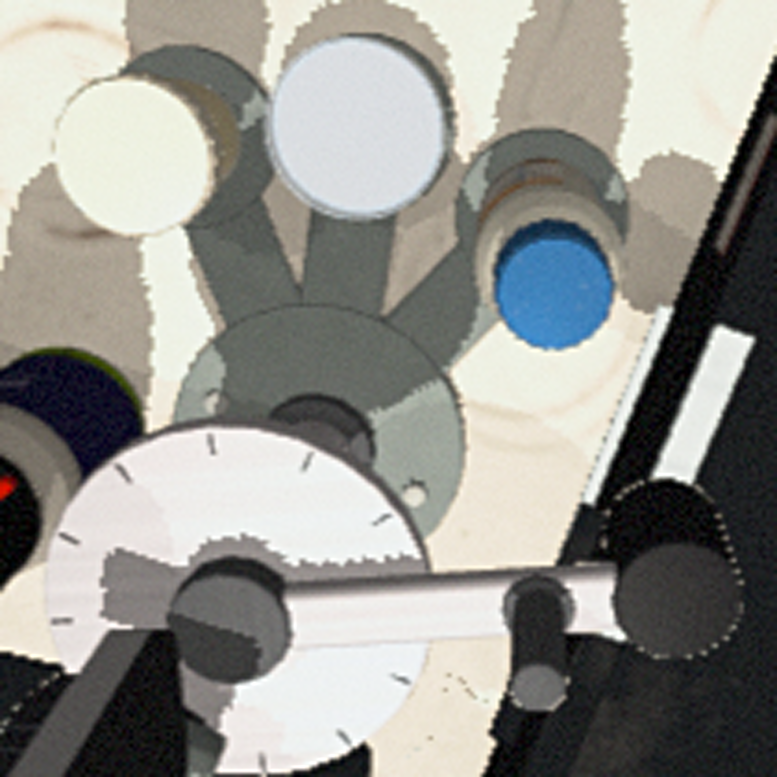

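Run:
```python
from h import *
np.set_printoptions(precision=4,suppress=True)
c=robot.calibration("wrist"); print(c.keys()); c["world_from_camera"]=np.load("pics/c1.npy")
for n,p,z in [("bottle",(319.7,207),.123),("post",(315.8,315.5),.185),("head",(353.5,292.5),.146),("postbase",(315.3,294),.145),("hub",(231.7,298),.16)]:
    w=pix2w("wrist",p,z,c); v=w[:2]-ST
    print(n,w,np.hypot(*v),np.arctan2(v[1],v[0])-np.pi/2-YAW)
print(proj("wrist",[[*st(-.3,.12),.123],[*st(.28,.12),.022]],c))
```

```text
dict_keys(['camera_matrix', 'world_from_camera'])
bottle [0.5714 0.3313 0.123 ] 0.12416171162071546 -0.2988171074334287
post [0.5961 0.252  0.185 ] 0.08297232248888321 -1.0244494970222568
head [0.6303 0.2666 0.146 ] 0.12013825941834373 -1.0303185570421982
postbase [0.5956 0.2517 0.145 ] 0.0824191406723175 -1.0254108822589802
hub [0.5201 0.2284 0.16  ] 0.01029223485459198 0.14999348341141916
[[316.8311 210.0806]
 [267.4479 165.5473]]
```

Run:
```python
from h import *
np.set_printoptions(precision=4,suppress=True)
o=ori(np.radians(20))
b=[.5704,.3282]
print(robot.servo_line([*b,.16],o,.2))
print(robot.servo_line([*b,.057],o,.08,f_stop=8),robot.get_eef_pos())
robot.gripper_close(40); print(robot.get_gripper_width(),robot.get_force(),robot.get_clock())
print(robot.servo_line([*b,.08],o,.06),robot.get_gripper_width(),robot.get_force())
cv2.imwrite("pics/s2.png",robot.camera("side")[:,:,::-1]);crop("side",250,235,130,140,4,"s2c",cv2.imread("pics/s2.png"))
```

```text
False
False [0.57   0.3282 0.0573]
0.04246987993702022 [-0.6089 -0.9268  4.6968] 6.1
False 0.04215564372947863 [-0.6202 -0.8175 -1.8298]
```

View pics/s2c.png

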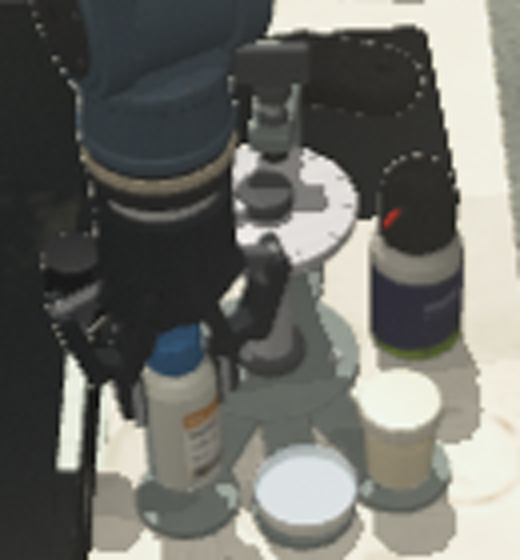

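Side view shows the bottle lifted clear of its rest, held upright at about (178,400), with everything else unmoved. Next it goes to the tray.

Run:
```python
from h import *
np.set_printoptions(precision=4,suppress=True)
o=ori(np.radians(20))
robot.servo_line([.5704,.3282,.32],o,.3)
o=ori(-.149); p=[.466,-.232]
robot.move_ptp([*p,.28],o)
print(robot.get_clock(),robot.get_gripper_width())
print(robot.servo_line([*p,.09],o,.2))
print(robot.get_force())
print(robot.servo_line([*p,.048],o,.05,f_stop=4),robot.get_eef_pos(),robot.get_force(),robot.get_clock())
cv2.imwrite("pics/t3.png",robot.camera("top")[:,:,::-1]);crop("top",370,200,140,130,5,"t3c",cv2.imread("pics/t3.png"))
cv2.imwrite("pics/s3.png",robot.camera("side")[:,:,::-1]);crop("side",270,140,130,120,5,"s3c",cv2.imread("pics/s3.png"))
```

```text
9.6833 0.043004647230641124
False
[ 0.6461  0.1861 -0.5819]
True [ 0.4652 -0.2317  0.0522] [-1.0159 -0.4527  4.6213] 11.4917
```

View pics/s3c.png

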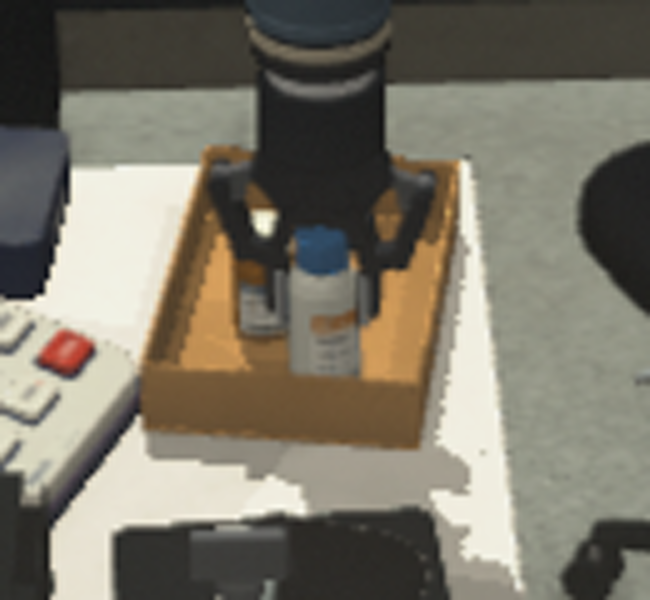

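Touchdown came at z = 0.052 as predicted. The side view shows the bottle upright in the tray, with the pot standing behind it. I'll release, retreat, and look at the wing.

Run:
```python
from h import *
np.set_printoptions(precision=4,suppress=True)
robot.let_go(); robot.servo_line([.4652,-.2317,.2],None,.15)
p=st(np.pi,.044); print(p)
o=ori(np.pi/2)
robot.move_ptp([*p,.34],o)
print(robot.get_clock(),robot.get_q(),robot.get_eef_pos())
c=robot.calibration("wrist"); np.save("pics/c4.npy",c["world_from_camera"])
cv2.imwrite("pics/w4.png",robot.camera("wrist")[:,:,::-1])
cv2.imwrite("pics/t4.png",robot.camera("top")[:,:,::-1]);crop("top",370,225,120,110,5,"t4c",cv2.imread("pics/t4.png"))
```

```text
[0.5149 0.1744]
14.8167 [ 0.3254  0.2626  0.2937  1.6026 -0.0003  0.3272] [0.515  0.1737 0.3396]
```

View pics/w4.png

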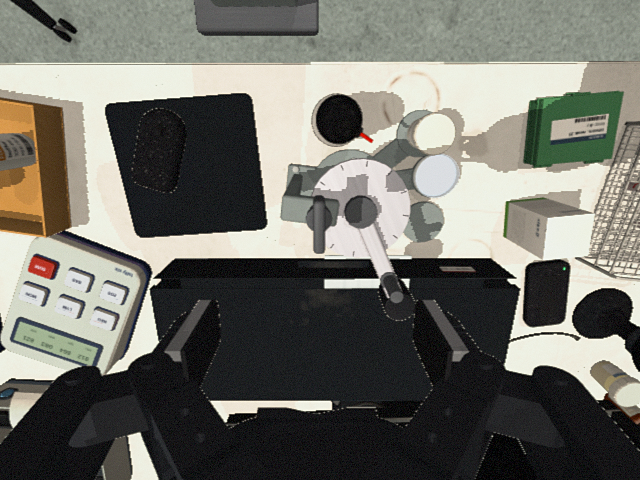

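View pics/t4c.png

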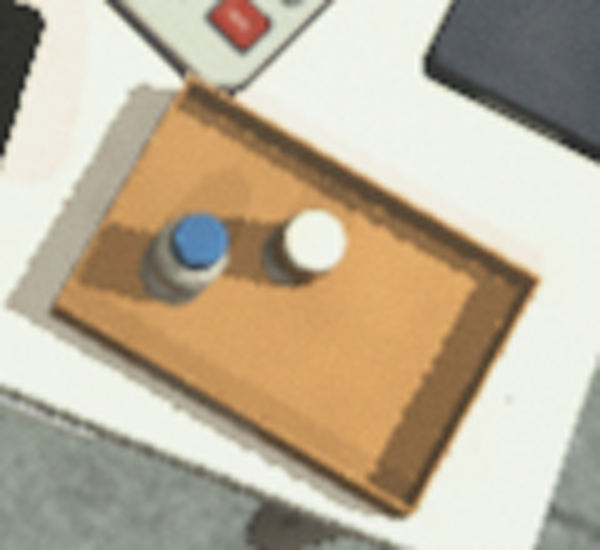

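The bottle is upright in the tray (cap at (200,241)), and the pot is still at (314,240). Wrist view shows the wing bar at about (319,223), nearly vertical in the image. Enlarging it.

Run:
```python
from h import *
crop("wrist",280,170,75,95,8,"w4c",cv2.imread("pics/w4.png"))
```

```text
(no output)
```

View pics/w4c.png

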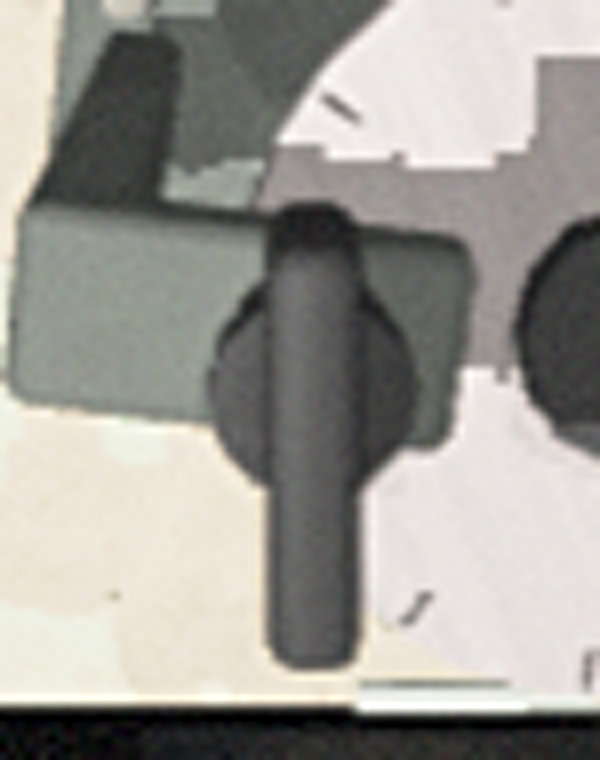

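```bash
python3 - <<'E'
from h import *
np.set_printoptions(precision=4,suppress=True)
c=robot.calibration("wrist"); c["world_from_camera"]=np.load("pics/c4.npy")
u=lambda x,y:((x+.5)/8-.5+280,(y+.5)/8-.5+170)
a=pix2w("wrist",u(314,248),.219,c);b=pix2w("wrist",u(313,655),.219,c)
print(a,b,(a+b)/2,np.linalg.norm(a-b),np.arctan2(*(b-a)[1::-1]))
h=pix2w("wrist",u(318+0,0),.2,c)
E
python3 - <<'E'
import cv2
im=cv2.imread('pics/t4.png')
cv2.imwrite('pics/t4w.png',cv2.resize(im[170:225,255:315],None,fx=10,fy=10,interpolation=cv2.INTER_CUBIC))
E
```

```text
[0.4911 0.175  0.219 ] [0.5346 0.1749 0.219 ] [0.5128 0.1749 0.219 ] 0.043421335284355045 -0.0025626992305070127
```

View pics/t4w.png

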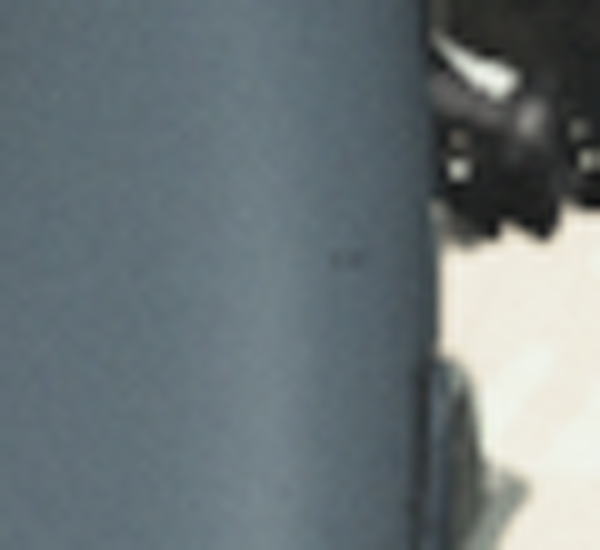

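The wing is at about (0.514, 0.175) with world yaw ≈ 0, which puts the clamp near 0.12 rad and fits the stated 0–0.2. Now I'll grip it.

Run:
```python
from h import *
np.set_printoptions(precision=3,suppress=True)
p=[.514,.1746];o=ori(np.pi/2)
robot.servo_line([*p,.25],o,.2)
print(robot.servo_line([*p,.188],o,.06,f_stop=8),robot.get_eef_pos(),robot.get_force(),robot.get_torque())
robot.gripper_close(60); print(robot.get_gripper_width(),robot.get_force(),robot.get_torque(),robot.get_eef_pos())
robot.pause(.2);print(robot.get_force(),robot.get_torque(),robot.get_clock())
```

```text
False [0.514 0.175 0.188] [-0.112 -0.663  0.58 ] [-0.011  0.036 -0.016]
0.019794046526255583 [-2.118  4.705  5.171] [ 1.099  0.367 -0.027] [0.514 0.175 0.188]
[-1.477  5.958  4.54 ] [ 1.166  0.409 -0.034] 17.5417
```

Closed width is 19.8 mm rather than 10, so the fingertips are on the round boss under the bar (visible in the crop). I'll re-grip about 9 mm higher.

Run:
```python
from h import *
np.set_printoptions(precision=3,suppress=True)
p=[.514,.1746];o=ori(np.pi/2)
robot.let_go()
robot.servo_line([*p,.198],o,.1)
print(robot.get_force())
robot.gripper_close(60); print(robot.get_gripper_width(),robot.get_force(),robot.get_torque(),robot.get_eef_pos())
robot.pause(.2);print(robot.get_force(),robot.get_torque(),robot.get_clock())
cv2.imwrite("pics/w5.png",robot.camera("wrist")[:,:,::-1])
```

```text
[-0.166 -0.108 -0.698]
0.008499455480378722 [-1.066  5.074  0.88 ] [1.057 0.156 0.026] [0.514 0.175 0.198]
[-0.688  5.154  0.707] [1.021 0.193 0.125] 19.325
```

View pics/w5.png

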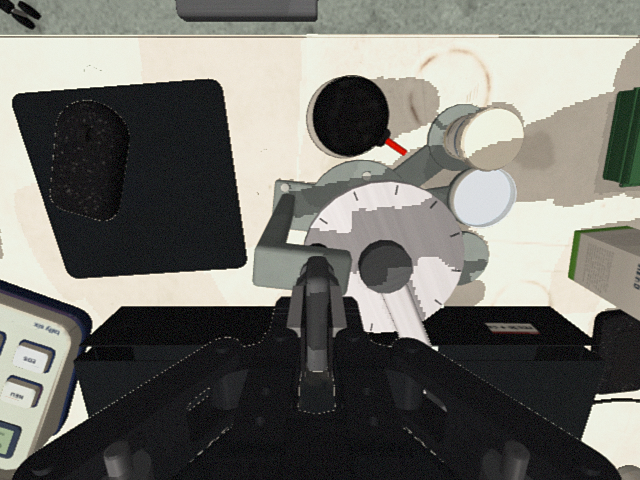

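The bar is now gripped properly (8.5 mm reading; the bottle also read about 1.5 mm low). Next I'll back off counter-clockwise in steps.

Run:
```python
from h import *
np.set_printoptions(precision=3,suppress=True)
p=[.514,.1752]
z=.198
for a in [.2,.4,.6,.8,1.0,1.1]:
    robot.servo_line([*p,z+.0019*a],ori(np.pi/2+a),.1)
    print(a,robot.get_force(),robot.get_torque(),robot.get_gripper_width(),robot.get_q()[5],robot.get_clock())
```

```text
0.2 [-0.455  3.317  0.335] [0.547 0.051 0.289] 0.00873591136471109 0.1316855073983236 19.725
0.4 [-0.071  2.782 -0.186] [0.553 0.001 0.303] 0.008800196678322643 -0.06626523700407574 20.075
0.6 [ 0.738  3.722 -1.559] [ 0.513 -0.175  0.273] 0.009072926268123125 -0.26555782035352193 20.425
0.8 [ 0.568  3.379 -3.533] [ 0.61  -0.367  0.272] 0.008738787958515558 -0.465329141440115 20.775
1.0 [ 1.722  3.023 -5.82 ] [ 0.609 -0.567  0.218] 0.0084266271524969 -0.6652072798617434 21.125
1.1 [ 2.617  2.633 -5.811] [ 0.65  -0.721  0.255] 0.008751074674920858 -0.765676902115416 21.375
```

The clamp is backed off 1.1 rad, with friction torque steady near 0.3 N m. Release, then view the post.

Run:
```python
from h import *
np.set_printoptions(precision=4,suppress=True)
robot.let_go(); e=robot.get_eef_pos(); robot.servo_line([e[0],e[1],.26],None,.2)
s=-1.03; p=st(s,.083); print(p)
robot.move_ptp([*p,.24],ori(YAW+s+np.pi))
print(robot.get_clock(),robot.get_q(),robot.get_eef_pos())
c=robot.calibration("wrist"); np.save("pics/c6.npy",c["world_from_camera"])
cv2.imwrite("pics/w6.png",robot.camera("wrist")[:,:,::-1])
```

```text
[0.5963 0.2516]
23.3 [ 0.3992  0.4544  0.3288  1.4473 -0.0002 -0.019 ] [0.5957 0.2513 0.239 ]
```

View pics/w6.png

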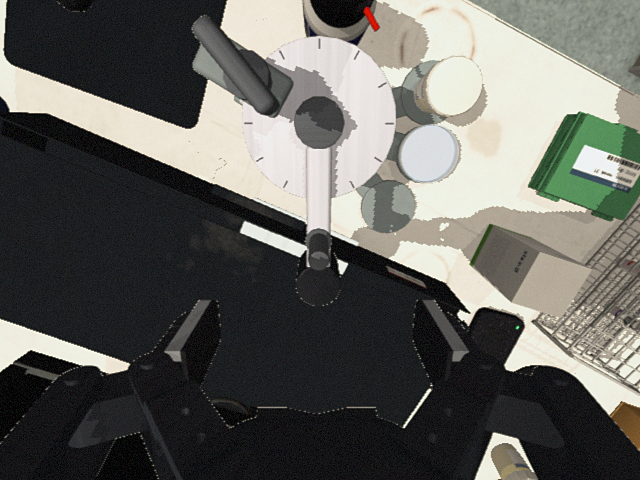

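Wrist view: the arm is vertical in the image at x ≈ 318 and the post is centred between the jaws, so swivel ≈ -1.03 is confirmed. Grip and swing.

Run:
```python
from h import *
np.set_printoptions(precision=3,suppress=True)
s=-1.03; p=st(s,.083); 
print(robot.servo_line([*p,.157],ori(YAW+s+np.pi),.12,f_stop=8))
robot.gripper_close(40); print(robot.get_gripper_width(),robot.get_force(),robot.get_torque(),robot.get_clock())
s=-.98
for k in range(2):
    robot.servo_line([*st(s,.083),.157],ori(YAW+s+np.pi),.08)
    print(s,robot.get_force(),robot.get_torque(),robot.get_gripper_width(),robot.get_eef_pos()-[*st(s,.083),.157]); s+=.05
```

```text
False
0.012885142840633603 [0.103 0.493 2.077] [ 0.058  0.122 -0.024] 24.85
-0.98 [-0.453  0.614  3.17 ] [0.111 0.024 0.061] 0.012810837119065634 [0. 0. 0.]
-0.9299999999999999 [-0.269 -0.17   3.536] [0.155 0.022 0.024] 0.012986218450242306 [0. 0. 0.]
```

The arm is free, with negligible force. Swinging on to +0.285.

Run:
```python
from h import *
np.set_printoptions(precision=3,suppress=True)
for s in np.linspace(-.93,.285,12)[1:]:
    robot.servo_line([*st(s,.083),.157],ori(YAW+s+np.pi),.15)
    f=robot.get_force()
    if np.linalg.norm(f[:2])>10: print("force",s,f);break
print(s,f,robot.get_q(),robot.get_clock())
cv2.imwrite("pics/s7.png",robot.camera("side")[:,:,::-1]);crop("side",250,235,130,140,4,"s7c",cv2.imread("pics/s7.png"))
cv2.imwrite("pics/w7.png",robot.camera("wrist")[:,:,::-1])
cv2.imwrite("pics/t7.png",robot.camera("top")[:,:,::-1])
```

```text
0.285 [-1.369  9.253  2.651] [ 0.535  0.38  -0.001  1.189  0.003 -1.193] 28.1917
```

View pics/s7c.png

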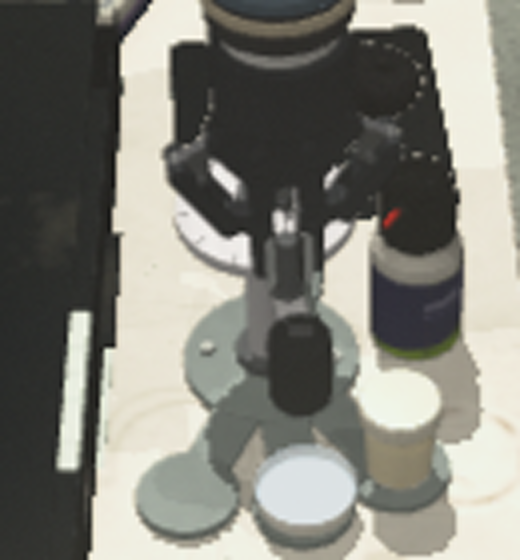

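View pics/w7.png

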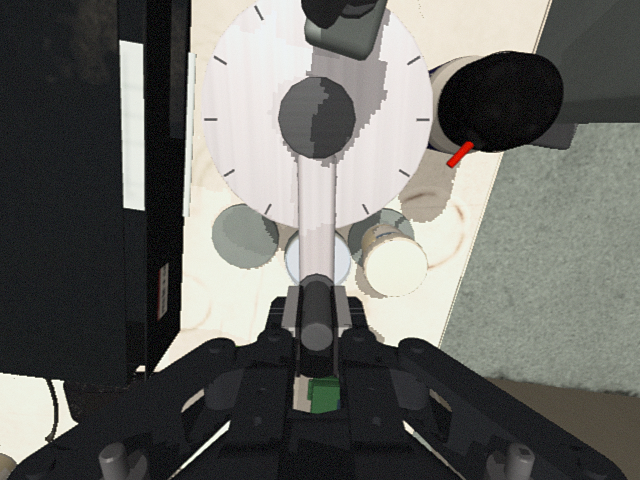

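Side view: head at about (301,370) over the dish at (305,490), cup and rest undisturbed. Wrist view: arm centreline x ≈ 318 and dish 285–351, so also centred at ≈ 318. I'll release and measure precisely.

Run:
```python
from h import *
np.set_printoptions(precision=4,suppress=True)
robot.let_go(); e=robot.get_eef_pos(); robot.servo_line([e[0],e[1],.27],None,.2)
c=robot.calibration("wrist"); np.save("pics/c8.npy",c["world_from_camera"])
w=robot.camera("wrist")[:,:,::-1];cv2.imwrite("pics/w8.png",w)
crop("wrist",220,60,200,260,3,"w8c",w)
print(robot.get_clock())
cv2.imwrite("pics/s8.png",robot.camera("side")[:,:,::-1]);crop("side",290,300,70,80,8,"s8c",cv2.imread("pics/s8.png"))
```

```text
29.8083
```

View pics/w8c.png

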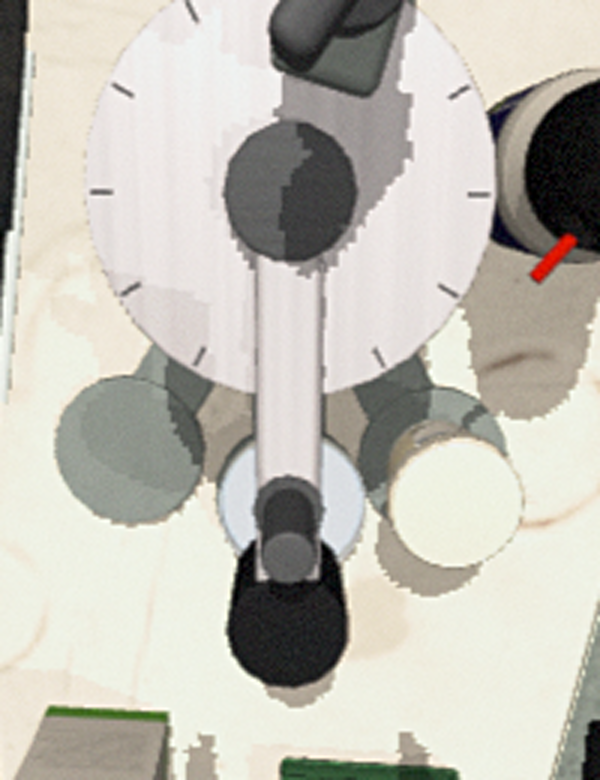

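View pics/s8c.png

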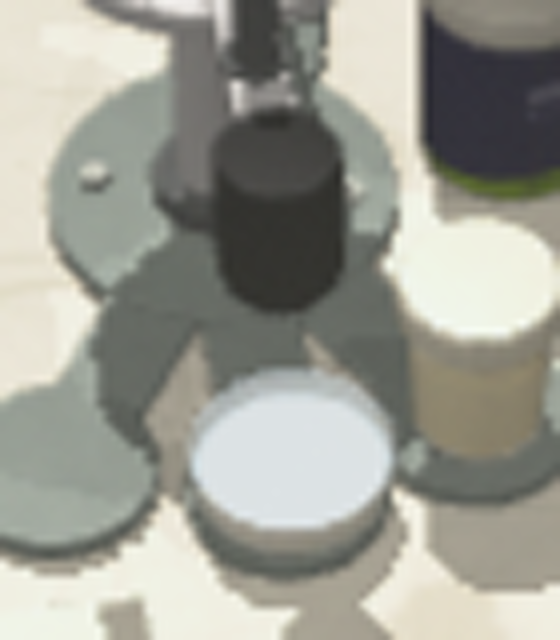

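Run:
```python
from h import *
np.set_printoptions(precision=4,suppress=True)
u=lambda x,y:((x+.5)/8-.5+290,(y+.5)/8-.5+300)
h=pix2w("side",u(280,153),.146); d=pix2w("side",u(291.5,458),.022)
print("side",h,d,h-d)
c=robot.calibration("wrist"); c["world_from_camera"]=np.load("pics/c8.npy")
u=lambda x,y:((x+.5)/3-.5+220,(y+.5)/3-.5+60)
h=pix2w("wrist",u(288,627),.146,c); d=pix2w("wrist",u(291.5,500),.022,c);hp=pix2w("wrist",u(290.5,557),.185,c)
cu=pix2w("wrist",u(456,502),.068,c)
print("wrist",h,d,h-d,hp,cu,"stand radial",st(.285,1)-ST)
print(proj("wrist",[*st(.285,.12),.146],c),u(288,627))
```

```text
side [0.5003 0.3391 0.146 ] [0.4994 0.3417 0.022 ] [ 0.0009 -0.0026  0.124 ]
wrist [0.5011 0.3355 0.146 ] [0.4999 0.3339 0.022 ] [0.0011 0.0016 0.124 ] [0.5061 0.3005 0.185 ] [0.4442 0.312  0.068 ] stand radial [-0.1594  0.9872]
[[315.2581 269.7479]] (315.6666666666667, 268.66666666666663)
```

Both views put the head within about 1–2 mm of the dish centre, tangential error ≈ 1 mm. Now the wing, for re-tightening.

Run:
```python
from h import *
np.set_printoptions(precision=4,suppress=True)
robot.move_ptp([.5149,.1744,.34],ori(np.pi/2+1.1))
c=robot.calibration("wrist"); np.save("pics/c9.npy",c["world_from_camera"])
w=robot.camera("wrist")[:,:,::-1];cv2.imwrite("pics/w9.png",w)
crop("wrist",275,165,90,95,8,"w9c",w)
print(robot.get_clock(),robot.get_q())
```

```text
30.5417 [ 0.3271  0.2634  0.2928  1.6018  0.0003 -0.7747]
```

View pics/w9c.png

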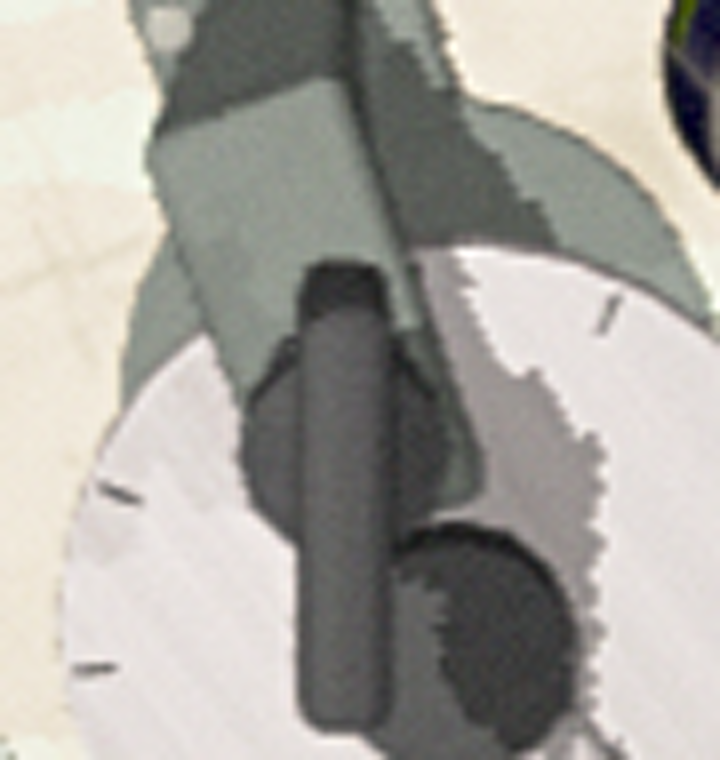

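The bar is again vertical in the tool's image (x ≈ 345 in the crop), so the wing followed the full 1.1 rad. Grip and tighten.

Run:
```python
from h import *
np.set_printoptions(precision=3,suppress=True)
p=[.5140,.1755]
robot.servo_line([*p,.25],ori(np.pi/2+1.1),.2)
print(robot.servo_line([*p,.2],ori(np.pi/2+1.1),.07,f_stop=8))
robot.gripper_close(60); print(robot.get_gripper_width(),robot.get_force(),robot.get_torque(),robot.get_clock())
for a in [.9,.7,.5,.3,.15,.05,0]:
    robot.servo_line([*p,.198+.0019*a],ori(np.pi/2+a),.1)
    print(a,robot.get_force(),robot.get_torque(),robot.get_gripper_width(),robot.get_q()[5],robot.get_clock())
robot.pause(.3);print(robot.get_torque())
robot.let_go(); print(robot.get_eef_pos())
robot.servo_line([*p,.26],None,.2)
robot.move_ptp([.5149,.1744,.34],ori(np.pi/2))
w=robot.camera("wrist")[:,:,::-1];cv2.imwrite("pics/w10.png",w)
crop("wrist",280,170,75,95,8,"w10c",w)
print(robot.get_clock(),robot.get_eef_pos())
```

```text
False
0.008617200440781798 [ 0.142 -0.576  2.772] [-0.134 -0.007 -0.008] 32.6917
0.9 [-0.244 -0.62   2.463] [-0.144 -0.024 -0.27 ] 0.00905574676980642 -0.5741890939511015 33.0417
0.7 [ 0.556 -0.482  4.141] [-0.121  0.027 -0.215] 0.00852060632293924 -0.37618534273041304 33.3917
0.5 [ 0.277 -0.494  5.416] [-0.122  0.098 -0.217] 0.008667900979329983 -0.17535720189057316 33.7417
0.3 [-0.663 -0.152  6.142] [-0.093  0.084 -0.211] 0.0084220896473428 0.0248108946571206 34.0917
0.15 [-1.278  0.549  6.404] [-0.071  0.166 -0.163] 0.008801937509233271 0.17486940818679528 34.3917
0.05 [-1.828  0.135  7.051] [-0.039  0.187 -0.161] 0.00898439332984357 0.2749586717347607 34.6417
0 [-0.289 -1.364  7.264] [-0.053  0.21   0.059] 0.008687221844954563 0.324318142283782 34.8917
[-0.111  0.228  0.067]
[0.514 0.175 0.198]
36.8417 [0.515 0.174 0.339]
```

View pics/w10c.png

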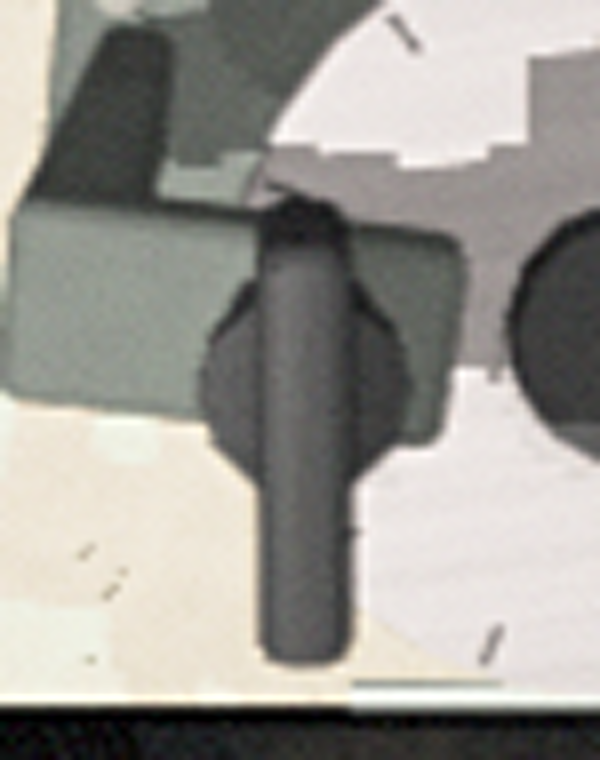

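View pics/w10.png

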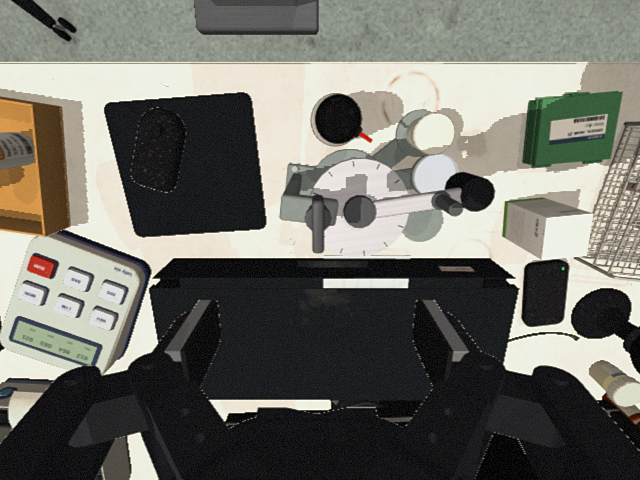

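The wing bar is back to its first orientation (edges vertical, change ≲0.01 rad against the first crop), and the head is over the dish. I'll retreat and do the last checks from the fixed cameras.

Run:
```python
from h import *
robot.set_joints([-1.183, 0.238, -0.013, 1.319, 0, 1.571])
t=robot.camera("top")[:,:,::-1];s=robot.camera("side")[:,:,::-1]
cv2.imwrite("pics/t11.png",t);cv2.imwrite("pics/s11.png",s)
a=cv2.resize(t[150:250,225:325],None,fx=4,fy=4,interpolation=cv2.INTER_CUBIC)
b=cv2.resize(s[235:375,250:380],(390,400),interpolation=cv2.INTER_CUBIC)
cv2.imwrite("pics/f11.png",np.hstack([a,b])); 
crop("side",290,300,70,80,8,"s11c",s); crop("top",225,150,100,100,6,"t11c",t)
d=cv2.absdiff(t,cv2.imread("pics/a_top.png")).max(2); n,_,st_,_=cv2.connectedComponentsWithStats((d>60).astype('u1'))
print([tuple(x) for x in st_[1:] if x[4]>15]); print(robot.get_clock())
```

```text
[(np.int32(272), np.int32(164), np.int32(11), np.int32(7), np.int32(43)), (np.int32(231), np.int32(168), np.int32(37), np.int32(33), np.int32(464)), (np.int32(254), np.int32(192), np.int32(7), np.int32(6), np.int32(34)), (np.int32(216), np.int32(195), np.int32(17), np.int32(11), np.int32(137)), (np.int32(386), np.int32(268), np.int32(30), np.int32(18), np.int32(353)), (np.int32(515), np.int32(376), np.int32(26), np.int32(1), np.int32(26))]
39.5583
```

View pics/s11c.png

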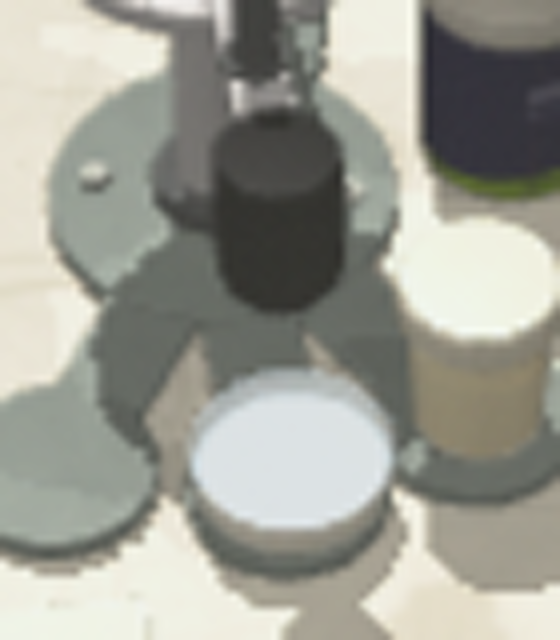

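View pics/t11c.png

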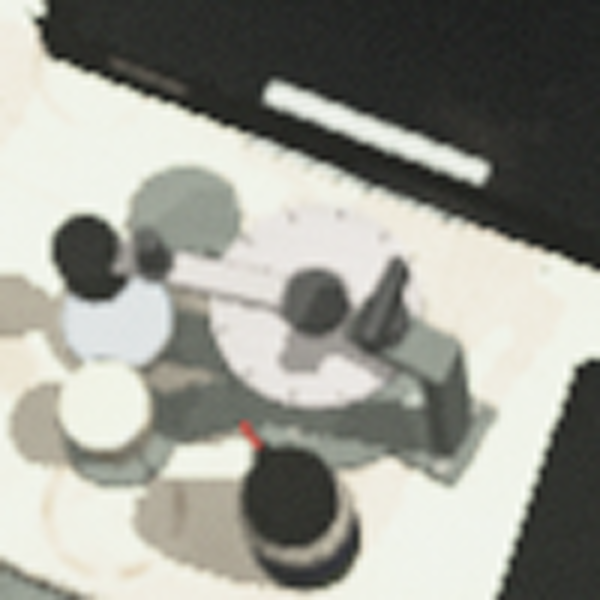

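View pics/s11.png

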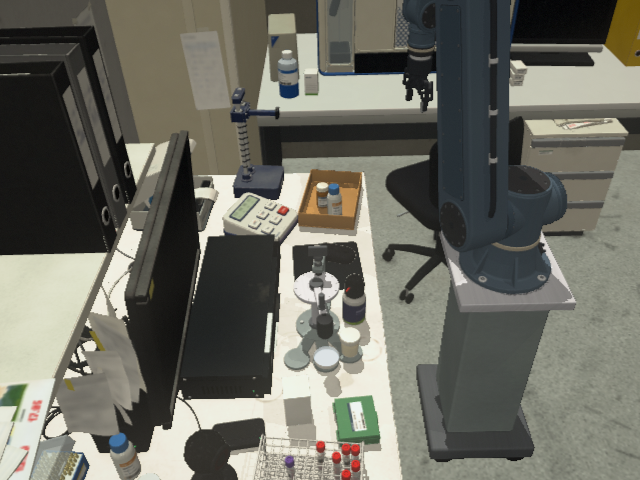

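Run:
```python
from h import *
np.set_printoptions(precision=4,suppress=True)
u=lambda x,y:((x+.5)/6-.5+225,(y+.5)/6-.5+150)
h=pix2w("top",u(85,246),.146);d=pix2w("top",u(117,318),.022);print(h,d,h-d)
a=cv2.imread("pics/a_top.png");t=cv2.imread("pics/t11.png")
a2=cv2.imread("pics/a_side.png");t2=cv2.imread("pics/s11.png")
print("wing diff",cv2.absdiff(a,t)[185:215,283:300].max(),cv2.absdiff(a2,t2)[243:275,305:330].max(), "noise",cv2.absdiff(a,t)[300:340,100:200].max())
```

```text
[0.5045 0.3368 0.146 ] [0.5026 0.3361 0.022 ] [0.0018 0.0008 0.124 ]
wing diff 37 143 noise 8
```

Run:
```python
from h import *
a2=cv2.imread("pics/a_side.png");t2=cv2.imread("pics/s11.png")
f=lambda i:cv2.resize(i[238:282,298:334],None,fx=10,fy=10,interpolation=cv2.INTER_CUBIC)
cv2.imwrite("pics/cmp.png",np.hstack([f(a2),f(t2)]))
```

```text
(no output)
```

View pics/cmp.png

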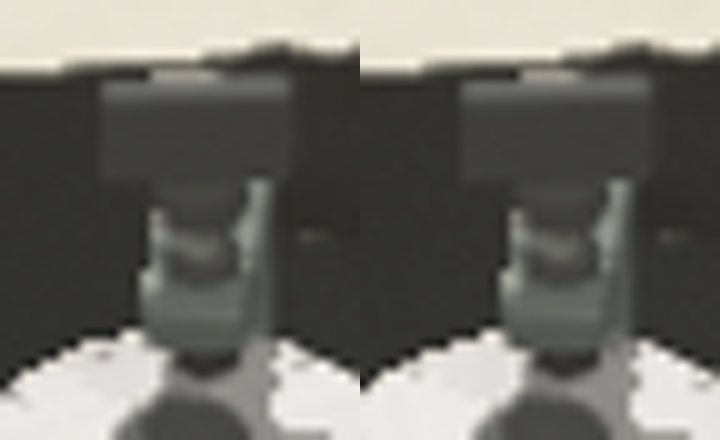

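Before and after, the wing looks identical; the pixel difference comes from the flange, which turned with the arm. Handing in.

Run:
```python
from h import *
robot.pause(.3); robot.sign_off(); print(robot.get_clock())
```

```text
the job is handed in; nothing more can be done
the job is handed in; nothing more can be done
```

The job is done and handed in at about 40 s of the 72 s allowed.

**What I did**
- **Bottle:** I lifted it off its rest and stood it upright in the tray, about 77 mm from the pot.
- **Clamp and arm:** I backed the clamp screw off 1.1 rad, well under half a turn. The arm was then free, so I turned it from about -1.03 to +0.285 rad.
- **Re-tightening:** I turned the screw back by the same 1.1 rad.

**Last checks**
- **Head over dish:** it sits about 1–2 mm off the dish centre in the top and wrist views. The side view gave up to 2.7 mm, mostly along y. I left it there.
- **Clamp:** the wing is back at its starting angle to about 0.01 rad, judged from before-and-after pictures only. I did not push on the arm to prove it is held. The turning torque changed sign over the last 0.05 rad; I can't explain that, but the wing's angle looks right.
- **Other objects:** the dish, cup, can, pot, carton and slide box show no movement in the pictures, and the bottle stands upright.

**What went wrong:** my first grip on the wing closed on the round boss below the bar (19.8 mm instead of 10 mm), so I opened and gripped again 10 mm higher before turning anything. The wrist camera also placed objects up to 5 mm off the other two cameras, within what the grasps could absorb.

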